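Press a sprung dish stage level and bolt it

ROBOT

A 7-joint arm with a two-finger parallel gripper is mounted at the origin on the work surface. World frame = base frame: x ahead of the robot, y to its left, z up, the work surface at z = 0. Lengths are in m, angles in rad, forces in N, time in s.
With the tool pointing down it reaches from about 0.4 to 0.85 m from the base axis. Payload 4.4 kg.
Tool frame: the origin (TCP) lies at the very end of the fingers, on their centre line; the grasp point (between the pads) lies 19 mm behind it; z points along the fingers, y is the line along which they close (so a half turn about z gives the same grasp; the last joint's range is limited). The gripper opens to 94 mm and grips with 3 to 60 N. Pads are 16 mm wide; open, the fingers measure 119 mm over their backs; the gripper's body (75 mm by 177 mm) begins 78 mm behind the grasp point.
Start: joints at [-1.289, 0.628, 0.038, 1.517, -0.027, 0.996, -0.02], TCP at [0.222, 0.611, 0.205] pointing down, gripper open.
Joint ranges: [-3.06, 3.06], [-0.37, 2.12], [-1.25, 1.32], [0.18, 2.47], [-1.1, 4.24], [0.23, 1.98], [-2.94, 2.94]. Speed limits (rad/s): [2.57, 2.57, 3.14, 3.14, 3.14, 3.14, 3.14].

INTERFACE

Orientations are given as a unit quaternion [w, x, y, z].
In Python, from bench import r gives the robot as it stands.
- The arm moves only by the tool move_arm, never from a script. Its argument "steps" is a list that holds one entry, the list of rows, each a list of 4 numbers: the shift along the tool's x, y, z in m, then the turn about the tool's z in degrees. A call has exactly 8 rows; each row shifts and turns the commanded pose from where the row before left it, along the tool's axes as they then stand; what a row does not reach is not made up. A row lasts 1/12 s, in which the tool goes at most 41.7 mm and 7.16 degrees, less where a joint would pass 70% of its speed; a pose out of reach is approached as far as the arm can. A call is refused whole if a number of a shift passes 0.0417 or a number of a turn 7.16, either way. A call with a gripper value outside its range is refused whole. "jaw" is the closure, from -1 (fully open) to 1 (shut), set as the call begins (left out, the last holds). The fingers move at their own pace and stop on an object; "squeeze" is the grip in N (left out, the last holds). Time passes only in rows, so rows that do not move let the fingers close, or fill a call up. It gives the time, the measured TCP pose, the force, the opening and the grip force at its end, in the units of the state.
- r.get_state(): the state, without advancing time (a new reading comes with each control period).
- r.camera(name): name is "scene" or "top" or "wrist"; returns the picture (400x640x3 uint8, red, green, blue); there is no depth.
- r.get_calibration(name): a dict with "fovy" (degrees; the focal length in pixels is half the picture's height over the tangent of half this angle, whatever the lens; pixels are square), "cx", "cy" (the principal point, pixels), "origin" and "rotation" of the camera in the world; the wrist camera has in their place "T_tool_cam" (4x4, takes a point from camera to tool coordinates, whose origin is the TCP and whose axes are the flange's). Camera axes: x right, y down, z forward; pixel columns grow to the right and rows downward; lengths in m; the calibration is good to about 2 mm. A picture is of the moment at which its call begins: read the wrist's pose just before it. get_calibration takes no time and is no camera call.
- r.hand_in(): hands the job in; it is judged then, once.
The state is a dict: "t": time; "q": joint angles; "dq": joint speeds; "joint_torque": joint torques, N m; "ee_pos": TCP position; "tool_rot": TCP orientation; "ft_force": force on the tool from outside, world axes, zero at the start; "torque": the same for the moment, N m; "grip_width": finger opening in m; "grasp_force": force on a finger pad.
Only numpy, scipy, OpenCV 4.12 (cv2) and the standard library are available. Lean on these libraries where they do the work, as an engineer would, in place of code of your own. Each camera call takes 0.05 s, during which the arm holds its last target. There are 200 camera calls.

TASK

The culture dish must stand level for counting: press the sprung tilt plate down by its red tab until it just seats on its rest, and while you keep it down slide the tab fully home so that the bolt goes under the yellow lip; then let go, leaving the plate level and bolted. Press gently: feel for the rest and do not force the plate onto it; do not touch the dish on the plate, and leave the other things on the bench where they stand.

Things in the scene. Friction and masses are not known exactly. Their poses are not given: they have to be found in the camera images.
- stage: Fixed grey stage base, 230 (x) x 200 (y) x 16 mm, on the bench; origin at the centre of its underside, z up. Its +x side (the hinge side) looks roughly away from the robot, its -x side (where the red tab is) towards the robot; +y is the latch side.
- plate: Aluminium tilt plate, 205 x 180 x 6 mm. Origin on its hinge axis, at mid thickness, at x +85, z 60 mm of the stage; the hinge axis is its y axis (parallel to the stage's y). It runs from the origin along its own -x. Level = its z axis vertical. A spring holds the free edge, near the robot, up by about 0.36 rad.
- hinge (a point): The middle of the hinge axis (same point as the plate's origin). Spring and damper: pushing slowly straight down at the red tab takes about 5 N at the top of the swing, rising steadily to about 10 N at level, and some 0.5 N more for each 10 mm/s of speed; let go unbolted, the plate swings up again.
- tab (a point): Grip point on the red tab of the bolt, 14 mm below its top. The tab, 16 (x) x 20 (y) x 46 mm, stands at plate x -185 mm; this point is 44 mm above the plate's mid plane, 32 mm above the bolt bar's top. Grip from above across the 20 mm (fingers closing along y; it may turn between the pads as the plate tilts). Guide staples at plate y -67 and +72 mm stand 4 mm over the bar.
- bolt (a joint): Slide of the bolt along the plate's +y (to the catch), m: 0 drawn back, 0.028 end of travel, fully home. Friction about 1.5 N; stays where it is left. The bar is 14 x 160 x 8 mm, its top 12 mm above the plate's mid plane; at 0 its nose ends 5 mm inside the plate's +y edge, it comes under the lip from 0.011 on. If the plate is not down on its rest, the nose strikes the lip's edge.
- catch_post: Fixed dark post, 34 x 34 x 40 mm, origin at its underside, at x -100, y +122 mm of the stage. It carries a C-shaped steel jaw: a rest pad under the plate's +y corner, and a yellow lip whose edge is 6 mm outside the plate's +y edge. With the plate on the rest, the bolt has 2 mm of room under the lip. The jaw tolerates 20 N from plate and bolt: at most about 28 N of push at the tab.
- rest (a point): Nominal top of the rest pad (z 57 mm of the stage, under the plate's +y edge at plate x -185). The jaw is set by hand on its screw: rest and lip together really lie up to 4 mm above or below nominal. This is not measured and must be felt. The plate seated there is up to about 0.02 rad off level, which counts as level.
- dish: Culture dish clipped to the middle of the plate, 95 mm across, 16 mm high; origin at its underside, centred at plate x = -80 mm. Not to be touched.
- dish_stack: Bystander: loose stack of four brown dishes, 90 mm across, 56 mm high; origin under its centre.
- tube_rack: Bystander: loose blue tube rack with capped tubes, 96 x 74 x 47 mm; origin under its centre.
- media_jar: Bystander: loose amber jar with a white cap, 72 mm across, 85 mm high; origin under its centre.

How it is judged:
By the outcome, as a careful person would: the job done as asked, in the order asked, and still so for the second after the job is handed in, with the robot touching nothing.
It also fails if it takes over 64 s, if anything falls off the work surface, if the arm or the gripper's body presses on something with over 40 N, if the wrist force passes 120 N, or if a joint passes its speed limit or range.

## Working session

There is one attempt and no reset: what is moved stays moved. The work goes in short steps, Python scripts to look and compute and a tool call to move; the robot and the scene stay as the last step left them, time stands still between calls to the robot, and variables do not carry over. Pictures are saved under pics/ and viewed, at most 10 in all, crops included, and the job is handed in when it is done.

Besides the shell and the picture viewer there is one more tool, called after ">>>" as name(argument=value, ...) on one line, values as JSON. move_arm: Moves the arm, as the interface text tells. Its arguments: {"type":"object","properties":{"steps":{"type":"array","items":{"type":"array","items":{"type":"array","items":{"type":"number"}}}},"jaw":{"type":"number"},"squeeze":{"type":"number"}},"required":["steps"]}

```bash
mkdir -p pics; python3 - <<'E'
from bench import r
import cv2,numpy as np
s=r.get_state();print(s)
for n in("scene","top"):
    c=r.get_calibration(n);print(n,c)
    cv2.imwrite(f"pics/{n}0.png",r.camera(n)[:,:,::-1])
print(r.get_calibration("wrist"))
a=[cv2.imread(f"pics/{n}0.png") for n in("scene","top")]
E
```

```text
{'t': 0.0, 'q': array([-1.28881226,  0.62930606,  0.0384546 ,  1.51835153, -0.02700502,
        0.99629644, -0.0200149 ]), 'dq': array([ 0.0017622 , -0.0013669 , -0.00016576, -0.00056595,  0.00076262,
       -0.00107577, -0.00010273]), 'joint_torque': array([-7.00738456e-04, -5.49732292e+01,  1.14356607e+00, -1.86628962e+01,
       -5.21132257e-02,  2.37257715e-02,  1.81469418e-04]), 'ee_pos': array([0.2212838 , 0.61047318, 0.20458559]), 'tool_rot': array([-1.47052438e-04,  1.73030447e-01,  9.84916045e-01, -9.09728498e-04]), 'ft_force': array([ 0.57602818,  0.07704408, -0.06740771]), 'torque': array([ 0.02398782, -0.01431743,  0.0227982 ]), 'grasp_force': 0.0, 'grip_width': 0.0944272891564288}
scene {'fovy': 43.115537573166854, 'cx': 316.2806888554943, 'cy': 208.1743653744199, 'origin': array([0.99370809, 0.63685262, 1.10840678]), 'rotation': array([-0.08635505,  0.26960364,  0.91718596, -0.28040433])}
top {'fovy': 57.02193940505488, 'cx': 318.09626782448987, 'cy': 196.50126728322238, 'origin': array([0.48706594, 0.04935839, 0.77584581]), 'rotation': array([-0.05475328,  0.71211932, -0.69726177,  0.06094404])}
{'fovy': 63.52055195828289, 'cx': 318.5370798361049, 'cy': 200.6832044280444, 'T_tool_cam': array([[ 1.63401128e-04, -9.73180950e-01, -2.30040891e-01,
         6.69218286e-02],
       [ 9.99999908e-01,  2.50251303e-04, -3.48367144e-04,
         6.94211820e-04],
       [ 3.96592301e-04, -2.30040813e-01,  9.73180901e-01,
        -1.79351090e-01],
       [ 0.00000000e+00,  0.00000000e+00,  0.00000000e+00,
         1.00000000e+00]])}
```

View pics/scene0.png

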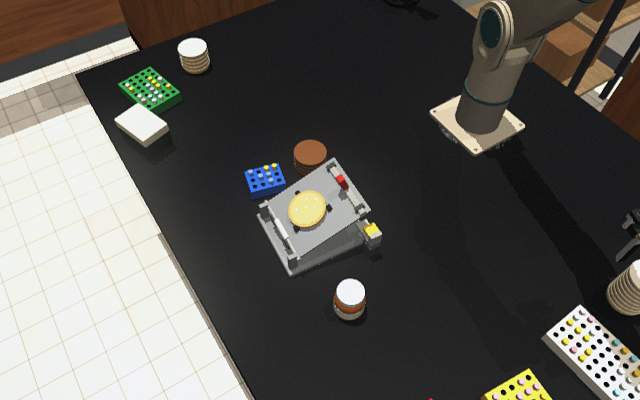

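View pics/top0.png

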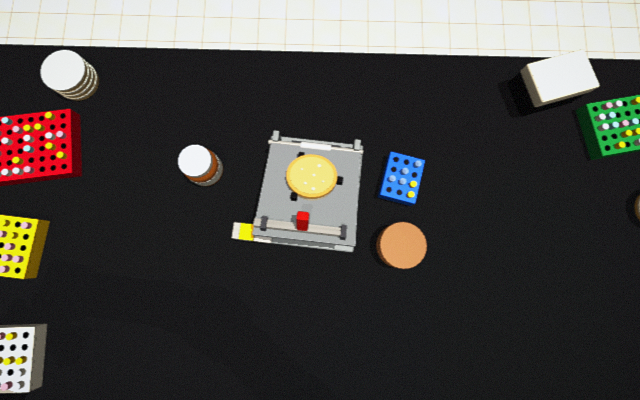

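The scene view shows the red tab at (342,181) and the yellow lip at (372,232). In the top view they are at (302,220) and (243,231). The bar runs from (264,222) to (345,232), and the dish stack is clear of it.

```bash
cat > h.py <<'E'
import numpy as np,cv2
from scipy.spatial.transform import Rotation as R
def rot(q): return R.from_quat(np.roll(q,-1)).as_matrix()
def cam(r,n,s=None):
    c=r.get_calibration(n);f=200/np.tan(np.radians(c["fovy"]/2))
    if n=="wrist":
        T=np.array(c["T_tool_cam"]);A=rot(s["tool_rot"]);return A@T[:3,:3],A@T[:3,3]+s["ee_pos"],f,c["cx"],c["cy"]
    return rot(c["rotation"]),c["origin"],f,c["cx"],c["cy"]
def ray(C,p): 
    d=C[0]@np.array([(p[0]-C[3])/C[2],(p[1]-C[4])/C[2],1]);return d/np.linalg.norm(d)
def plane(C,p,z): d=ray(C,p);return C[1]+d*(z-C[1][2])/d[2]
def proj(C,X): v=C[0].T@(np.asarray(X)-C[1]);return v[:2]/v[2]*C[2]+[C[3],C[4]]
def tri(L):
    M=np.zeros((3,3));b=np.zeros(3)
    for C,p in L: d=ray(C,p);P=np.eye(3)-np.outer(d,d);M+=P;b+=P@C[1]
    X=np.linalg.solve(M,b);return X,[np.linalg.norm(proj(C,X)-p) for C,p in L]
def blobs(im,lo,hi,amin=8):
    h=cv2.cvtColor(im,cv2.COLOR_BGR2HSV);m=cv2.inRange(h,lo,hi)
    n,l,st,ce=cv2.connectedComponentsWithStats(m);return [(ce[i].round(1),st[i]) for i in range(1,n) if st[i][4]>amin],m
E
python3 - <<'E'
from h import *
from bench import r
for n in("scene","top"):
    im=cv2.imread(f"pics/{n}0.png")
    for nm,lo,hi in(("red",(0,180,80),(6,255,255)),("yel",(25,150,120),(35,255,255))):
        for b in blobs(im,lo,hi)[0]: print(n,nm,b)
S,T=cam(r,"scene"),cam(r,"top")
print(tri([(S,(342,181)),(T,(302,220))]))
a,b=plane(T,(264,222),.13),plane(T,(345,232),.13);print(a,b,np.degrees(np.arctan2(*(a-b)[1::-1])))
t=cv2.resize(cv2.imread("pics/top0.png")[120:270,220:380],None,fx=5,fy=4,interpolation=cv2.INTER_CUBIC)
t=cv2.resize(cv2.imread("pics/top0.png")[125:260,225:375],None,fx=4.4,fy=4.4,interpolation=cv2.INTER_CUBIC);cv2.imwrite("pics/topc.png",t)
E
```

```text
scene red (array([339.9, 178.6]), array([336, 175,   9,   8,  44], dtype=int32))
scene yel (array([149.4,  77.9]), array([148,  77,   4,   3,  11], dtype=int32))
scene yel (array([155.3,  83.1]), array([151,  80,   9,   7,  26], dtype=int32))
scene yel (array([167.6,  84.9]), array([166,  84,   4,   3,  11], dtype=int32))
scene yel (array([130.8,  88. ]), array([129,  87,   4,   3,  10], dtype=int32))
scene yel (array([273.5, 164.7]), array([272, 163,   4,   4,  14], dtype=int32))
scene yel (array([265.5, 166.9]), array([264, 165,   4,   5,  15], dtype=int32))
scene yel (array([371.2, 228.7]), array([365, 222,  14,  14,  93], dtype=int32))
scene yel (array([570.1, 321.5]), array([568, 319,   5,   6,  22], dtype=int32))
scene yel (array([578.1, 329.4]), array([576, 327,   5,   6,  21], dtype=int32))
scene yel (array([586.5, 337.2]), array([584, 335,   6,   6,  24], dtype=int32))
scene yel (array([565.1, 340.5]), array([563, 338,   5,   6,  22], dtype=int32))
scene yel (array([588.6, 351. ]), array([586, 349,   6,   5,  23], dtype=int32))
scene yel (array([582., 357.]), array([579, 355
[... 1046 characters left out ...]
 dtype=int32))
top yel (array([410.3, 194.1]), array([407, 192,   7,   5,  28], dtype=int32))
top yel (array([ 16.5, 243.7]), array([   0,  215,   38,   64, 1380], dtype=int32))
top yel (array([245.1, 231.7]), array([239, 223,  14,  18, 195], dtype=int32))
top yel (array([  9. , 336.2]), array([  5, 333,   8,   7,  41], dtype=int32))
top yel (array([  6.6, 361. ]), array([  2, 358,   9,   7,  42], dtype=int32))
top yel (array([ 18.5, 360.6]), array([ 14, 358,   9,   7,  42], dtype=int32))
(array([0.54801767, 0.07101825, 0.16382476]), [np.float64(0.007176378233770161), np.float64(0.010097611090234966)])
[0.54643528 0.13878604 0.13      ] [ 0.53190194 -0.00361461  0.13      ] 84.17259619847592
```

View pics/topc.png

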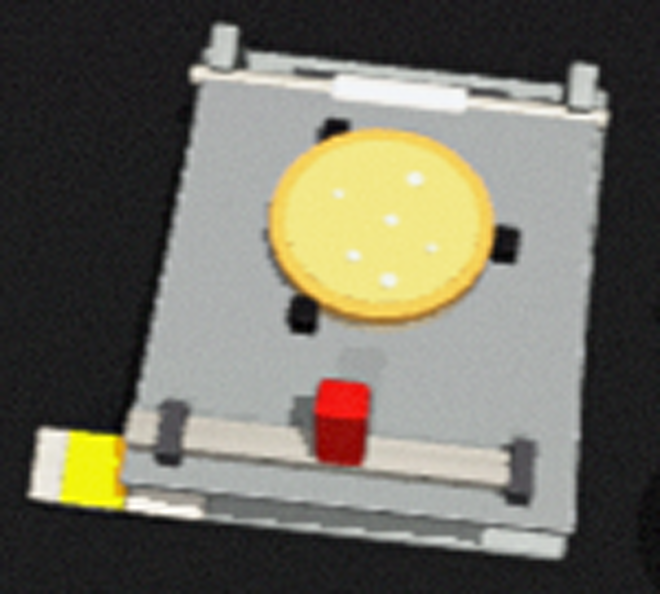

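The crop shows the tab top at (342,400), the bar from (130,425) to (530,468), and the hinge ends at (198,73) and (603,118), so the yaw is about -6°. The plate is up. Next I'll move above the tab for a wrist view.

```bash
cat >> h.py <<'E'
def go(s,tgt,yaw_y):
    A=rot(s["tool_rot"]);d=A.T@(np.asarray(tgt)-s["ee_pos"])
    y=np.degrees(np.arctan2(A[1,1],A[0,1]))
    print("tool shift mm",(d*1e3).round(1),"turn about z",round(y-yaw_y,2),"cur y ang",round(y,2),"tilt",A[:,2].round(4))
E
python3 - <<'E'
from h import *
from bench import r
T=cam(r,"top");S=cam(r,"scene")
c=lambda x,y:(225+x/4.4,125+y/4.4)
a,b=plane(T,c(198,73),.063),plane(T,c(603,118),.063)
print("hinge",a,b,(a+b)/2,np.degrees(np.arctan2(*(a-b)[1::-1])),np.linalg.norm(a-b))
print("tabtop",plane(T,c(342,400),.179),plane(S,(340,178.6),.179))
a,b=plane(T,c(145,425),.131),plane(T,c(510,465),.131);print("bar",np.degrees(np.arctan2(*(a-b)[1::-1])))
go(r.get_state(),(.545,.07,.28),84.0)
E
```

```text
hinge [0.71462679 0.14317311 0.063     ] [ 0.69767942 -0.04197688  0.063     ] [0.7061531  0.05059811 0.063     ] 84.77010918513686 0.18592400116922347
tabtop [0.5531976  0.06949138 0.179     ] [0.5551444  0.07187889 0.179     ]
bar 84.9553751290223
tool shift mm [-488.5 -398.   -74.7] turn about z -13.93 cur y ang 70.07 tilt [-6.0e-04 -1.6e-03 -1.0e+00]
```

>>> move_arm(steps=[[[0,0,-0.025,0],[0,0,-0.025,0],[0,0,-0.025,0],[-0.0235,-0.019,0,0],[-0.0235,-0.019,0,0],[-0.0235,-0.019,0,0],[-0.0235,-0.019,0,0],[-0.0235,-0.019,0,0]]], jaw=0.0, squeeze=35)

```text
t: 0.77
ee_pos: [0.3, 0.4801, 0.2801]
tool_rot: [-0.0, 0.173, 0.985, -0.0]
ft_force: [0.3, 0.3, -0.0]
grip_width: 0.0478
grasp_force: 0.0
```

>>> move_arm(steps=[[[-0.0235,-0.019,0,0],[-0.0235,-0.019,0,0],[-0.0235,-0.019,0,0],[-0.0235,-0.019,0,0],[-0.0235,-0.019,0,0],[-0.0235,-0.019,0,0],[-0.0235,-0.019,0,0],[-0.0235,-0.019,0,0]]])

```text
t: 1.43
ee_pos: [0.4248, 0.2733, 0.2803]
tool_rot: [-0.0, 0.173, 0.985, -0.0]
ft_force: [-0.4, 0.5, 1.3]
grip_width: 0.0469
grasp_force: 0.0
```

>>> move_arm(steps=[[[-0.0235,-0.019,0,0],[-0.0235,-0.019,0,0],[-0.0235,-0.019,0,0],[-0.0235,-0.019,0,0],[-0.0235,-0.019,0,0],[-0.0235,-0.019,0,0],[-0.0235,-0.019,0,0],[-0.0235,-0.019,0,0]]])

```text
t: 2.1
ee_pos: [0.5497, 0.0664, 0.2802]
tool_rot: [-0.0, 0.173, 0.985, -0.0]
ft_force: [0.4, 1.3, -0.7]
grip_width: 0.0473
grasp_force: 0.0
```

>>> move_arm(steps=[[[0,0,0,-5],[0,0,0,-5],[0,0,0,-4],[0,0,0,0],[0,0,0,0],[0,0,0,0],[0,0,0,0],[0,0,0,0]]])

```text
t: 2.77
ee_pos: [0.5494, 0.068, 0.2805]
tool_rot: [-0.0, 0.052, 0.999, -0.0]
ft_force: [0.3, 1.4, 0.2]
grip_width: 0.0474
grasp_force: 0.0
```

```bash
python3 - <<'E'
from h import *
from bench import r
s=r.get_state();print(s["t"],s["ee_pos"],s["ft_force"],s["grip_width"],s["q"].round(2))
im=r.camera("wrist")[:,:,::-1].copy();cv2.imwrite("pics/w1.png",im)
np.save("w1.npy",np.r_[s["ee_pos"],s["tool_rot"]])
for b in blobs(im,(0,180,80),(6,255,255))[0]: print(b)
go(s,(.552,.07,.28),84.8)
E
```

```text
2.7667 [0.54940214 0.06797878 0.28045129] [0.32735022 1.38083863 0.22151553] 0.04736725382268493 [-0.26  0.41  0.12  1.69 -0.06  1.04  1.35]
(array([318.9, 191.7]), array([309, 174,  21,  36, 701], dtype=int32))
tool shift mm [-2.4  2.3  0.5] turn about z -0.75 cur y ang 84.05 tilt [-1.e-04 -1.e-04 -1.e+00]
```

View pics/w1.png

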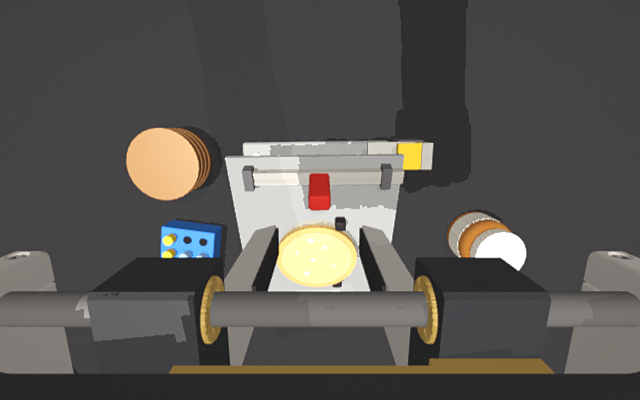

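The wrist view shows the tab at (319,192), the bar from (255,178) to (383,176), and the lip at (410,156). The tool is aligned to within about 1°.

```bash
python3 - <<'E'
from h import *
from bench import r
w=np.load("w1.npy");s=dict(ee_pos=w[:3],tool_rot=w[3:])
W,T,S=cam(r,"wrist",s),cam(r,"top"),cam(r,"scene")
im=cv2.imread("pics/w1.png");print(im[172:212:2,319])
a,b=plane(W,(255,178),.131),plane(W,(383,176),.131);print("bar ang",np.degrees(np.arctan2(*(b-a)[1::-1])))
# whole-tab centroid, three views
P=tri([(W,(318.9,191.7)),(T,(302.2,220.4))]);print("tabcentre",P)
print("3view",tri([(W,(318.9,191.7)),(T,(302.2,220.4)),(S,(341,180.5))]))
u=np.radians(84.9);Y=np.array([np.cos(u),np.sin(u),0]);X=np.array([np.sin(u),-np.cos(u),0]);Z=np.array([0,0,1.])
for hx in(.706,.703,.709):
  H=np.array([hx,.0506,.06]);t=.36
  def pt(x,y,z): return H+X*(x*np.cos(t)+z*np.sin(t))+Y*y+Z*(-x*np.sin(t)+z*np.cos(t))
  co=[pt(-.185+i*.008,j*.01,k) for i in(-1,1) for j in(-1,1) for k in(.012,.058)]
  for n,C in(("w",W),("t",T)):
    q=np.array([proj(C,c) for c in co]);print(hx,n,q.min(0).round(1),q.max(0).round(1))
  print("grip",pt(-.185,0,.044))
E
```

```text
[[166 176 176]
 [ 35  43 182]
 [ 33  40 178]
 [ 33  40 178]
 [ 32  38 178]
 [ 35  41 180]
 [ 35  43 180]
 [ 35  40 179]
 [ 36  41 181]
 [ 35  40 180]
 [ 34  41 180]
 [ 33  38 179]
 [ 46  52 210]
 [ 51  59 225]
 [ 45  53 219]
 [ 45  51 217]
 [ 45  51 216]
 [ 41  47 215]
 [ 32  41 212]
 [144 149 190]]
bar ang 84.9637788929276
tabcentre (array([0.54869337, 0.07026973, 0.14433939]), [np.float64(1.2274047954008347), np.float64(0.7119257677595874)])
3view (array([0.54683924, 0.06926217, 0.16176278]), [np.float64(2.4221793648579966), np.float64(0.9830209327212404), np.float64(1.0038765410513104)])
0.706 w [302.5 173.4] [325.2 213.9]
0.706 t [299.2 210.5] [312.6 232.4]
grip [0.54898324 0.06461337 0.16635019]
0.703 w [302.1 170.5] [324.9 210.7]
0.703 t [299.1 212.3] [312.6 234.1]
grip [0.54598324 0.06461337 0.16635019]
0.709 w [302.9 176.4] [325.5 217. ]
0.709 t [299.2 208.7] [312.7 230.6]
grip [0.55198324 0.06461337 0.16635019]
```

>>> move_arm(steps=[[[0.0015,0.002,0,-0.9],[0,0,0.022,0],[0,0,0.022,0],[0,0,0.022,0],[0,0,0.022,0],[0,0,0.022,0],[0,0,0.022,0],[0,0,0,0]]])

```text
t: 3.48
ee_pos: [0.5451, 0.0699, 0.1449]
tool_rot: [-0.004, 0.043, 0.999, -0.001]
ft_force: [-0.2, 0.2, -0.3]
grip_width: 0.0466
grasp_force: 0.0
```

```bash
python3 - <<'E'
from h import *
from bench import r
s=r.get_state();print(s["t"],s["ee_pos"],s["ft_force"],s["grip_width"]);go(s,(.548,.07,.147),84.95)
im=r.camera("wrist")[:,:,::-1].copy();cv2.imwrite("pics/w2.png",im)
b,m=blobs(im,(0,180,80),(6,255,255));print(b)
W=cam(r,"wrist",s);print([proj(W,s["ee_pos"]+np.array([0,0,h])) for h in(0,.019)])
E
```

```text
3.4833 [0.54514943 0.06989634 0.14489518] [-0.16748928  0.23225021 -0.2728024 ] 0.046643562548643325
tool shift mm [-2.8  0.3 -2.1] turn about z 0.07 cur y ang 85.02 tilt [-0.0073 -0.0011 -1.    ]
[(array([316.5, 252. ]), array([ 297,  215,   39,   73, 2611], dtype=int32))]
[array([317.21320311, 240.99487789]), array([316.99439254, 253.33834887])]
```

View pics/w2.png

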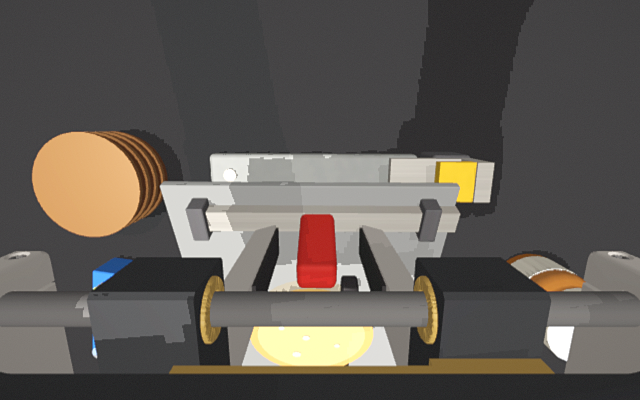

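The tab, centred at (316,252), lies midway between the fingers and at grip height, so I'll close on it.

>>> move_arm(steps=[[[-0.001,0,0,0],[0,0,0,0],[0,0,0,0],[0,0,0,0],[0,0,0,0],[0,0,0,0],[0,0,0,0],[0,0,0,0]]], jaw=1.0, squeeze=35)

```text
t: 4.2
ee_pos: [0.5497, 0.0697, 0.1491]
tool_rot: [0.001, 0.044, 0.999, 0.0]
ft_force: [-0.0, 0.5, 4.4]
grip_width: 0.0195
grasp_force: 35.0
```

>>> move_arm(steps=[[[0.0016,0,0.0025,0],[0.0016,0,0.0025,0],[0.0016,0,0.0026,0],[0.0016,0,0.0026,0],[0.0014,0,0.0025,0],[0.0014,0,0.0025,0],[0.0014,0,0.0025,0],[0.0013,0,0.0026,0]]])

```text
t: 4.87
ee_pos: [0.5394, 0.0707, 0.1295]
tool_rot: [0.002, 0.044, 0.999, 0.0]
ft_force: [0.6, -1.3, 10.2]
grip_width: 0.02
grasp_force: 35.0
```

>>> move_arm(steps=[[[0.0012,0,0.0026,0],[0.0012,0,0.0026,0],[0.0012,0,0.0026,0],[0.0012,0,0.0026,0],[0.0011,0,0.0026,0],[0.0011,0,0.0026,0],[0.001,0,0.0027,0],[0.001,0,0.0027,0]]])

```text
t: 5.53
ee_pos: [0.531, 0.0714, 0.1086]
tool_rot: [0.003, 0.044, 0.999, 0.0]
ft_force: [0.3, -1.0, 11.4]
grip_width: 0.0199
grasp_force: 35.0
```

>>> move_arm(steps=[[[0.001,0,0.0027,0],[0.0009,0,0.0027,0],[0.0009,0,0.0027,0],[0,0,0,0],[0,0,0,0],[0,0,0,0],[0,0,0,0],[0,0,0,0]]])

```text
t: 6.2
ee_pos: [0.5284, 0.0717, 0.1004]
tool_rot: [0.003, 0.044, 0.999, 0.0]
ft_force: [1.5, -1.2, 8.8]
grip_width: 0.0201
grasp_force: 35.0
```

>>> move_arm(steps=[[[0.0003,0,0.001,0],[0.0003,0,0.001,0],[0.0003,0,0.001,0],[0.0003,0,0.001,0],[0.0003,0,0.001,0],[0.0003,0,0.001,0],[0,0,0,0],[0,0,0,0]]])

```text
t: 6.87
ee_pos: [0.5268, 0.0718, 0.0945]
tool_rot: [0.003, 0.044, 0.999, 0.0]
ft_force: [1.8, -2.2, 10.7]
grip_width: 0.0196
grasp_force: 35.0
```

>>> move_arm(steps=[[[0.0003,0,0.001,0],[0,0,0,0],[0.0003,0,0.001,0],[0,0,0,0],[0.0003,0,0.001,0],[0,0,0,0],[0,0,0,0],[0,0,0,0]]])

```text
t: 7.53
ee_pos: [0.526, 0.0719, 0.0915]
tool_rot: [0.003, 0.044, 0.999, 0.0]
ft_force: [1.8, -1.0, 10.0]
grip_width: 0.0196
grasp_force: 35.0
```

>>> move_arm(steps=[[[0.0001,0,0.0005,0],[0.0001,0,0.0005,0],[0,0,0,0],[0.0001,0,0.0005,0],[0.0001,0,0.0005,0],[0,0,0,0],[0,0,0,0],[0,0,0,0]]])

```text
t: 8.2
ee_pos: [0.5256, 0.0719, 0.0896]
tool_rot: [0.003, 0.044, 0.999, 0.0]
ft_force: [0.6, -1.5, 10.5]
grip_width: 0.0196
grasp_force: 35.0
```

>>> move_arm(steps=[[[0.0001,0,0.0005,0],[0.0001,0,0.0005,0],[0,0,0,0],[0,0,0,0],[0,0,0,0],[0,0,0,0],[0,0,0,0],[0,0,0,0]]])

```text
t: 8.87
ee_pos: [0.5253, 0.072, 0.0886]
tool_rot: [0.003, 0.044, 0.999, 0.0]
ft_force: [0.5, -0.9, 9.5]
grip_width: 0.0196
grasp_force: 35.0
```

>>> move_arm(steps=[[[0.0001,0,0.0005,0],[0,0,0,0],[0.0001,0,0.0005,0],[0,0,0,0],[0,0,0,0],[0,0,0,0],[0,0,0,0],[0,0,0,0]]])

```text
t: 9.53
ee_pos: [0.5251, 0.072, 0.0875]
tool_rot: [0.003, 0.044, 0.999, 0.0]
ft_force: [0.8, -1.9, 9.6]
grip_width: 0.0198
grasp_force: 35.0
```

>>> move_arm(steps=[[[0.0001,0,0.0005,0],[0,0,0,0],[0,0,0,0],[0,0,0,0],[0,0,0,0],[0,0,0,0],[0,0,0,0],[0,0,0,0]]])

```text
t: 10.2
ee_pos: [0.525, 0.072, 0.0871]
tool_rot: [0.003, 0.044, 0.999, 0.0]
ft_force: [1.1, -2.0, 11.1]
grip_width: 0.02
grasp_force: 35.0
```

>>> move_arm(steps=[[[0.0001,0,0.0005,0],[0,0,0,0],[0,0,0,0],[0,0,0,0],[0,0,0,0],[0,0,0,0],[0,0,0,0],[0,0,0,0]]])

```text
t: 10.87
ee_pos: [0.5249, 0.072, 0.0866]
tool_rot: [0.003, 0.044, 0.999, 0.0]
ft_force: [1.2, -1.7, 10.7]
grip_width: 0.0195
grasp_force: 35.0
```

>>> move_arm(steps=[[[0.0001,0,0.0005,0],[0,0,0,0],[0,0,0,0],[0,0,0,0],[0,0,0,0],[0,0,0,0],[0,0,0,0],[0,0,0,0]]])

```text
t: 11.53
ee_pos: [0.5248, 0.072, 0.0861]
tool_rot: [0.003, 0.044, 0.999, 0.0]
ft_force: [0.8, -1.6, 10.9]
grip_width: 0.0199
grasp_force: 35.0
```

>>> move_arm(steps=[[[0.0001,0,0.0005,0],[0,0,0,0],[0,0,0,0],[0,0,0,0],[0,0,0,0],[0,0,0,0],[0,0,0,0],[0,0,0,0]]])

```text
t: 12.2
ee_pos: [0.5247, 0.072, 0.0856]
tool_rot: [0.003, 0.044, 0.999, 0.0]
ft_force: [1.7, -1.9, 11.4]
grip_width: 0.0198
grasp_force: 35.0
```

>>> move_arm(steps=[[[0.0001,0,0.0005,0],[0,0,0,0],[0,0,0,0],[0,0,0,0],[0,0,0,0],[0,0,0,0],[0,0,0,0],[0,0,0,0]]])

```text
t: 12.87
ee_pos: [0.5246, 0.072, 0.0851]
tool_rot: [0.003, 0.044, 0.999, 0.0]
ft_force: [-0.2, -2.7, 10.3]
grip_width: 0.0199
grasp_force: 35.0
```

>>> move_arm(steps=[[[0.0001,0,0.0005,0],[0,0,0,0],[0,0,0,0],[0,0,0,0],[0,0,0,0],[0,0,0,0],[0,0,0,0],[0,0,0,0]]])

```text
t: 13.53
ee_pos: [0.5245, 0.0721, 0.0846]
tool_rot: [0.003, 0.044, 0.999, 0.0]
ft_force: [1.6, -1.0, 10.3]
grip_width: 0.0197
grasp_force: 35.0
```

>>> move_arm(steps=[[[0.0001,0,0.0005,0],[0,0,0,0],[0,0,0,0],[0,0,0,0],[0,0,0,0],[0,0,0,0],[0,0,0,0],[0,0,0,0]]])

```text
t: 14.2
ee_pos: [0.5244, 0.0721, 0.0843]
tool_rot: [0.003, 0.044, 0.999, 0.0]
ft_force: [0.0, -1.3, 12.7]
grip_width: 0.0198
grasp_force: 35.0
```

>>> move_arm(steps=[[[0.0001,0,0.0005,0],[0,0,0,0],[0,0,0,0],[0,0,0,0],[0,0,0,0],[0,0,0,0],[0,0,0,0],[0,0,0,0]]])

```text
t: 14.87
ee_pos: [0.5244, 0.0722, 0.0842]
tool_rot: [0.003, 0.044, 0.999, 0.0]
ft_force: [0.2, -1.2, 15.8]
grip_width: 0.0199
grasp_force: 35.0
```

The rest is felt at TCP z≈0.0842: the force rose from 10.4 to 15.8 N and the tool stopped moving down. I'll slide the tab now.

>>> move_arm(steps=[[[0,0.0015,0,0],[0,0.0015,0,0],[0,0.0015,0,0],[0,0.0015,0,0],[0,0.0015,0,0],[0,0.0015,0,0],[0,0,0,0],[0,0,0,0]]])

```text
t: 15.53
ee_pos: [0.5253, 0.0815, 0.0842]
tool_rot: [0.003, 0.044, 0.999, 0.001]
ft_force: [-0.1, 0.0, 16.1]
grip_width: 0.0201
grasp_force: 35.0
```

>>> move_arm(steps=[[[0,0.0015,0,0],[0,0.0015,0,0],[0,0.0015,0,0],[0,0.0015,0,0],[0,0.0015,0,0],[0,0.0015,0,0],[0,0,0,0],[0,0,0,0]]])

```text
t: 16.2
ee_pos: [0.5261, 0.0905, 0.0842]
tool_rot: [0.003, 0.044, 0.999, 0.001]
ft_force: [-0.4, -1.3, 15.4]
grip_width: 0.0199
grasp_force: 35.0
```

>>> move_arm(steps=[[[0,0.0015,0,0],[0,0.0015,0,0],[0,0.0015,0,0],[0,0.0015,0,0],[0,0.001,0,0],[0,0.001,0,0],[0,0,0,0],[0,0,0,0]]])

```text
t: 16.87
ee_pos: [0.5265, 0.0944, 0.0842]
tool_rot: [0.003, 0.045, 0.999, -0.002]
ft_force: [-0.1, -8.2, 17.3]
grip_width: 0.0196
grasp_force: 35.0
```

```bash
python3 - <<'E'
from h import *
from bench import r
s=r.get_state();print(s["ft_force"],s["torque"],s["ee_pos"])
im=r.camera("wrist")[:,:,::-1].copy();t=r.camera("top")[:,:,::-1]
a=cv2.resize(im[130:330,180:520],None,fx=2.2,fy=2.2,interpolation=cv2.INTER_CUBIC)
cv2.imwrite("pics/w3.png",a)
w2=cv2.imread("pics/w2.png")
W=cam(r,"wrist",s);print([blobs(x,(0,180,80),(6,255,255))[0] for x in(im,t)])
E
```

```text
[-0.14123785 -8.16785143 17.26259456] [-2.03890498 -0.36593578  0.02478128] [0.52646125 0.09441718 0.08418211]
[[(array([318.3, 243.6]), array([ 298,  217,   41,   52, 1923], dtype=int32))], []]
```

View pics/w3.png

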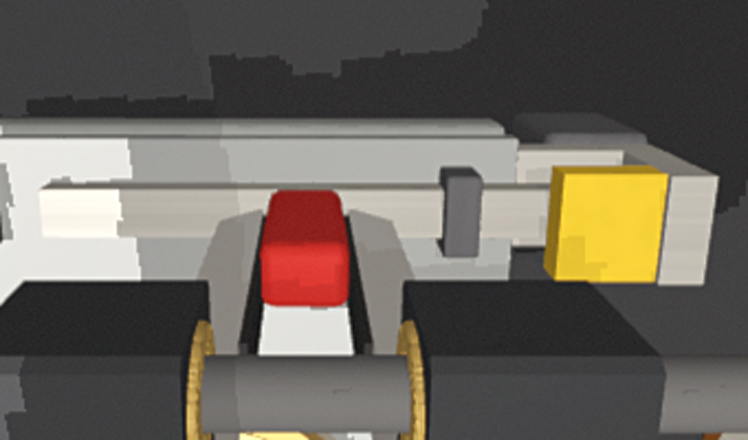

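The bolt nose is under the lip. The tab is about 44 mm from the +72 staple, so its slide is about 28 mm, which is end of travel; the bolt began about 5 mm out. I'll back off the side load, ease up so the bolt takes the spring, then open.

>>> move_arm(steps=[[[0,-0.001,0,0],[0,-0.001,0,0],[0,0,-0.0005,0],[0,0,-0.0005,0],[0,0,-0.0005,0],[0,0,-0.0005,0],[0,0,0,0],[0,0,0,0]]])

```text
t: 17.63
ee_pos: [0.5266, 0.0943, 0.0854]
tool_rot: [0.003, 0.045, 0.999, -0.001]
ft_force: [2.0, -4.6, 7.9]
grip_width: 0.02
grasp_force: 35.0
```

>>> move_arm(steps=[[[0,-0.0005,-0.0003,0],[0,-0.0005,-0.0003,0],[0,0,-0.0003,0],[0,0,-0.0003,0],[0,0,0,0],[0,0,0,0],[0,0,0,0],[0,0,0,0]]])

```text
t: 18.3
ee_pos: [0.5267, 0.0943, 0.0863]
tool_rot: [0.003, 0.044, 0.999, -0.0]
ft_force: [4.7, -2.7, 6.1]
grip_width: 0.0199
grasp_force: 35.0
```

>>> move_arm(steps=[[[0,0,0,0],[0,0,0,0],[0,0,0,0],[0,0,0,0],[0,0,0,0],[0,0,0,0],[0,0,0,0],[0,0,0,0]]], jaw=0.2)

```text
t: 18.97
ee_pos: [0.5232, 0.0952, 0.0852]
tool_rot: [-0.0, 0.044, 0.999, 0.0]
ft_force: [0.2, -0.1, 0.3]
grip_width: 0.0376
grasp_force: 0.0
```

>>> move_arm(steps=[[[0,0,-0.01,0],[0,0,-0.02,0],[0,0,-0.02,0],[0,0,-0.02,0],[0,0,-0.03,0],[0,0,-0.03,0],[0,0,-0.02,0],[0,0,0,0]]])

```text
t: 19.63
ee_pos: [0.5261, 0.0957, 0.2404]
tool_rot: [0.004, 0.044, 0.999, 0.001]
ft_force: [0.1, -0.4, -0.4]
grip_width: 0.0378
grasp_force: 0.0
```

```bash
python3 - <<'E'
from h import *
from bench import r
s=r.get_state();print(s["ft_force"],s["ee_pos"])
im=r.camera("wrist")[:,:,::-1].copy();cv2.imwrite("pics/w4.png",im)
E
```

```text
[ 0.07384654 -0.44283589 -0.40116701] [0.5261178  0.09565066 0.24035105]
```

View pics/w4.png

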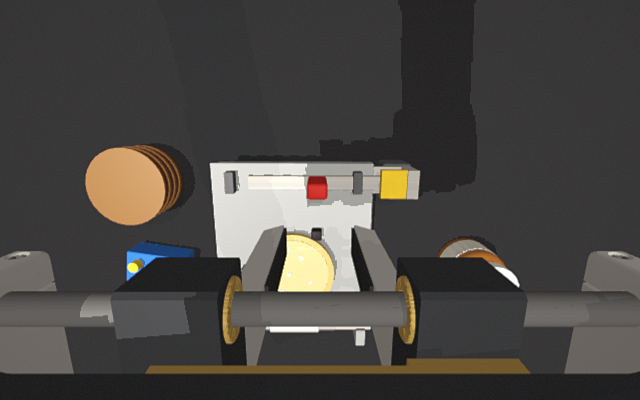

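The plate stays down and bolted with the bar under the lip, and the tab is at (317,187). I'll check the bolt travel numerically.

```bash
python3 - <<'E'
from h import *
from bench import r
s=r.get_state();W=cam(r,"wrist",s)
im=cv2.imread("pics/w4.png");g=cv2.cvtColor(im,cv2.COLOR_BGR2GRAY)
print("row182",g[182,218:256].tolist(),g[182,345:385].tolist())
print("plate r198",g[199,206:222].tolist(),g[199,365:382].tolist())
b,m=blobs(im,(0,180,80),(6,255,255));print(b)
top=m&(im[:,:,2]>200).astype('uint8')*255;ys,xs=np.where(top>0);print(xs.min(),xs.max(),ys.min(),ys.max())
Y=np.array([np.cos(np.radians(84.95)),np.sin(np.radians(84.95)),0])
for n,p,z in(("barL",(248,182),.072),("plateL",(211.5,199),.063),("plateR",(373.5,199),.063),("tab",(b[0][0][0],190),.112),("stL",(231,182),.076),("stR",(358,182),.076)): print(n,(plane(W,p,z)@Y*1e3).round(1))
E
```

```text
row182 [228, 228, 227, 227, 230, 232, 166, 133, 136, 139, 140, 142, 144, 147, 140, 64, 33, 53, 132, 142, 154, 229, 230, 226, 225, 225, 225, 225, 224, 225, 242, 242, 242, 241, 241, 241, 242, 242] [179, 180, 180, 179, 180, 180, 181, 185, 100, 91, 94, 93, 95, 94, 98, 97, 92, 113, 182, 181, 178, 177, 177, 178, 177, 177, 177, 177, 178, 178, 178, 178, 179, 180, 153, 99, 147, 194, 193, 190]
plate r198 [59, 58, 59, 55, 54, 44, 107, 241, 230, 226, 225, 225, 225, 225, 225, 225] [163, 165, 165, 164, 165, 167, 178, 108, 37, 30, 35, 55, 56, 52, 49, 54, 70]
[(array([316.7, 187.8]), array([307, 177,  20,  22, 409], dtype=int32))]
309 325 186 197
barL 65.9
plateL 21.9
plateR 204.3
tab 140.5
stL 48.6
stR 184.6
```

```bash
python3 -c "
from bench import r
print(r.hand_in())"
```

```text
the job is handed in; nothing more can be done
None
```

The plate is pressed to its felt rest (about 16 N at the tab), the bolt is slid home under the yellow lip (about 28 mm, measured from the final image), the tab is released with the gripper clear, and the job is handed in.

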